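Hold a bayonet lamp seated in the lamp checker

TASK

Check the spare detector lamp: lift the lamp cartridge by its grip bar out of the white rest, lower it into the lamp checker's bayonet socket with its two lugs through the two slots, push it fully home against the spring and turn it a quarter turn clockwise (seen from above) to the stop. The checker springs back when let go, so finish while still gripping the lamp, holding it pushed home and fully turned. Leave the other things on the bench where they stand.

Things in the scene. Friction and masses are not known exactly. Their poses are not given: they have to be found in the camera images.
- lamp: Lamp cartridge, 180 g, upright. Heights over its origin (centre of its underside): steel shank 30 mm in diameter, 0 to 26 mm; grooved aluminium body 56 mm in diameter, 26 to 54 mm, its flat lower face the shoulder; grip bar 54 to 82 mm. z: its axis, up. A half turn about z looks and fits the same. It starts upright in the rest, shoulder on the rest's top.
- lamp_bar (a point): Middle of the lamp's black grip bar, 68 mm above the lamp's origin. The bar is 42 mm long along the lamp's x (in line with the lugs), 12 mm thick along its y and 28 mm high. Axes as the lamp's.
- lamp_lugs (a point): Point on the lamp's axis at mid height of its two steel lugs, 7.5 mm above the lamp's origin. The lugs stand out of the shank on opposite sides, along the lamp's +x and -x, to 20.5 mm from the axis; each is 7 mm wide and 7 mm high.
- rest: White plastic block, 84 x 84 x 36 mm, fixed to the bench, with a plain round hole of 45 mm through it in which the lamp stands loosely. Origin: centre of its underside.
- socket: Lamp checker: grey housing with rounded corners, 92 x 92 mm, on a 104 mm square base plate, 46 mm high, fixed to the bench, a steel bayonet socket in its top. Origin: centre of its underside, x along the slots. Under the flange the lamp turns clockwise seen from above (z rotation decreasing); after about 10 degrees the lugs meet the sprung drive ring and turn it with them.
- socket_mouth (a point): Centre of the socket's mouth, level with the checker's top, z up. The mouth is a bore of 34 mm with two slots 11.5 mm wide along this frame's +x and -x, out to 23 mm from the centre. Flange 8 mm thick, wide cavity below. Lamp fully home: its underside 25 mm below this point, its shoulder 1 mm above the housing, its lugs 6 mm clear below the flange.
- drive_ring (a joint): Sprung ring inside the checker, turned by the lamp's lugs: 0 at rest (rad), growing clockwise seen from above, stop at 1.45, reached when the lamp has turned about 93 degrees from the slots. It pushes back with 0.03 N m at first, 0.13 N m at the stop, and springs back to 0 if the lamp is let go.
- plunger (a joint): Sprung pin in the middle of the socket, pushed down by the lamp's underside, which meets it 11 mm below the mouth: 0 at rest (m), growing downward, stop at 0.014 with the lamp home. It pushes up with 2 N at first, 7 N at the stop.
- beaker_50: Bystander, to be left alone: 50 ml glass beaker, 46 mm across, 57 mm high. Origin: centre of its underside.
- beaker_100: Bystander, to be left alone: 100 ml glass beaker, 54 mm across, 69 mm high. Origin: centre of its underside.
- wash_bottle: Bystander, to be left alone: squeeze wash bottle with a bent spout, 194 mm high. Origin: centre of its underside.
- adapter: Bystander, to be left alone: white box-shaped adapter lying flat, 38 x 118 x 22 mm. Origin: centre of its underside.
- marker: Bystander, to be left alone: marker pen lying flat, 135 mm long, 17 mm thick. Origin: centre of its underside.
- spanner: Bystander, to be left alone: small double-ended spanner lying flat, 124 mm long, 4 mm thick. Origin: centre of its underside.
- vial_a: Bystander, to be left alone: small sample vial, 12 mm across, 32 mm high, standing. Origin: centre of its underside.
- vial_b: Bystander, to be left alone: small sample vial, 12 mm across, 32 mm high, standing. Origin: centre of its underside.
There are look-alikes about, which are no part of the job. What is shaped like the lamp but brown or orange is not meant.

How it is judged:
By the outcome, as a careful person would: the job done as asked, in the order asked, and still so for the second after the job is handed in, while the arm keeps its last pose, push and grip.
It also fails if it takes over 45 s, if anything falls off the work surface, if the arm or the gripper's body presses on something with over 40 N, if the wrist force passes 120 N, or if a joint passes its speed limit or range.

ROBOT

A 7-joint arm with a two-finger parallel gripper is mounted at the origin on a cart in front of the work surface, level with it; the furniture and walls round the work are solid. World frame = base frame: x ahead of the robot, y to its left, z up, the work surface at z = 0. Lengths are in mm, angles in rad, forces in N, time in s.
With the tool pointing down it reaches from about 350 to 900 mm from the base axis. Payload 8.1 kg.
Tool frame: the origin (TCP) lies at the very end of the fingers, on their centre line; the grasp point (between the pads) lies 19 mm behind it (ctrl.grip_depth is the distance from the TCP to the grasp point, in mm); z points along the fingers, y is the line along which they close (so a half turn about z gives the same grasp; the last joint's range is limited). The gripper opens to 92 mm and grips with 3 to 60 N. Pads are 19 mm wide; open, the fingers measure 130 mm over their backs; the gripper's body (75 mm by 190 mm) begins 47 mm behind the grasp point.
Start: joints at [-1.226, 0.434, 0.025, 1.573, -0.012, 1.134, -0.075], TCP at [270.642, 563.377, 226.742] pointing down, gripper open.
Joint ranges: [-2.62, 2.62], [-0.44, 2.09], [-1.27, 1.32], [0.08, 2.57], [-1.32, 4.46], [0.12, 2], [-2.74, 2.74]. Speed limits (rad/s): [2.22, 2.22, 3.01, 3.01, 3.14, 3.14, 3.14].

INTERFACE

Orientations are given as [roll, pitch, yaw] about the fixed x, y, z axes, in that order (R = Rz(yaw) Ry(pitch) Rx(roll)).
In Python, from cell import ctrl, viewer, job gives the robot as it stands.
- The arm moves only by the shell command python3 -m creep 'ROWS' [FORCE]. ROWS is JSON, a list of rows, each a list of 7 numbers: the shift along the world's x, y, z in mm, then the turn, a rotation vector about the world's x, y, z in degrees, then the closure, from 0 (fully open) to 1 (shut). A call has 1 to 10 rows; each row is the pose to reach, as a shift and turn from the pose commanded when the call began; what a row does not reach only later rows make up. A row lasts 1/10 s, in which the tool goes at most 50 mm and 8.59 degrees, less where a joint would pass 70% of its speed; a pose out of reach is approached as far as the arm can. A call with a gripper value outside its range is refused whole. The fingers move at their own pace and stop on an object; FORCE is the grip in N (left out, the last holds). Time passes only in rows, so rows that repeat a pose let the fingers close. It gives the time, the measured TCP pose, the force, the opening and the grip force at its end, in the units of the state.
- ctrl.sense(): the state, without advancing time (a new reading comes with each control period).
- viewer.get_image(name): name is "scene" or "top" or "wrist"; returns a dict with "pixels" (420x560x3 uint8, red, green, blue), "depth" (420x560 float32, mm along the optical axis (not along the pixel's ray), 0 where there is no reading), "fx", "fy", "cx", "cy" (pixels), "rvec" (rotation vector, rad) and "tvec" (3), from world to camera coordinates, as OpenCV has them. Camera axes: x right, y down, z forward; pixel columns grow to the right and rows downward; lengths in mm; the calibration is good to about 2 mm. A picture is of the moment at which its call begins.
- job.sign_off(): hands the job in; it is judged then, once.
The state is a dict: "t": time; "joint_positions": joint angles; "joint_velocities": joint speeds; "effort": joint torques, N m; "ee_pos": TCP position; "orientation": TCP orientation; "contact_force": force on the tool from outside, world axes, zero at the start; "moment": the same for the moment, N m; "finger_gap": opening from 0.0 (shut) to 1.0 (fully open); "gripper_force": force on a finger pad.
Only numpy, scipy, OpenCV 4.12 (cv2) and the standard library are available. Lean on these libraries where they do the work, as an engineer would, in place of code of your own. Each camera call takes 0.05 s, during which the arm holds its last target. There are 200 camera calls.

## Working session

There is one attempt and no reset: what is moved stays moved. The work goes in short steps, Python scripts to look and compute and a shell command to move; the robot and the scene stay as the last step left them, time stands still between calls to the robot, and variables do not carry over. Pictures are saved under pics/ and viewed, at most 10 in all, crops included, and the job is handed in when it is done.

```bash
mkdir -p pics; cat > h.py <<'E'
import numpy as np, cv2
from cell import ctrl, viewer, job
def get(n,save=None):
    im=viewer.get_image(n); im['R']=cv2.Rodrigues(np.array(im['rvec'],float))[0]; im['t']=np.array(im['tvec'],float).ravel()
    if save: cv2.imwrite('pics/'+save,im['pixels'][:,:,::-1])
    return im
def ray(im,u,v,z):
    d=im['R'].T@np.array([(u-im['cx'])/im['fx'],(v-im['cy'])/im['fy'],1]); c=-im['R'].T@im['t']
    return c+d*(z-c[2])/d[2]
def dep(im,u,v):
    d=im['depth'][v,u]; return im['R'].T@(np.array([(u-im['cx'])/im['fx']*d,(v-im['cy'])/im['fy']*d,d])-im['t'])
def proj(im,p):
    q=im['R']@np.array(p,float)+im['t']; return im['fx']*q[0]/q[2]+im['cx'],im['fy']*q[1]/q[2]+im['cy']
E
python3 - <<'E'
from h import *
for n in('scene','top'):
    im=get(n,n+'0.png'); print(n,-im['R'].T@im['t'])
    np.savez('/tmp/'+n,**im)
print(ctrl.sense())
E
```

```text
scene [  30.02182874 -751.67221494  455.51674212]
top [ 474.76257035  -35.27276892 1390.67165414]
{'t': 0.1, 'joint_positions': array([-1.2256269 ,  0.43514653,  0.02497232,  1.57398993, -0.01158673,
        1.13404202, -0.07505705]), 'joint_velocities': array([-0.00018827,  0.00019995, -0.00026801, -0.00328088,  0.00096431,
       -0.00048797,  0.00047128]), 'effort': array([ 4.07083542e-03, -6.69126964e+01,  9.88688618e-01, -3.15144575e+01,
       -6.04115054e-02,  3.74963880e-02,  7.60179887e-05]), 'ee_pos': array([270.44717492, 562.93923395, 226.03392744]), 'orientation': array([-3.14015858e+00,  1.41985483e-04,  2.69380381e+00]), 'contact_force': array([ 0.35205704, -0.19490737,  0.02749664]), 'moment': array([ 0.0003892 , -0.00588308, -0.04545805]), 'gripper_force': 0.0, 'finger_gap': 1.0022701359444068}
```

View pics/top0.png

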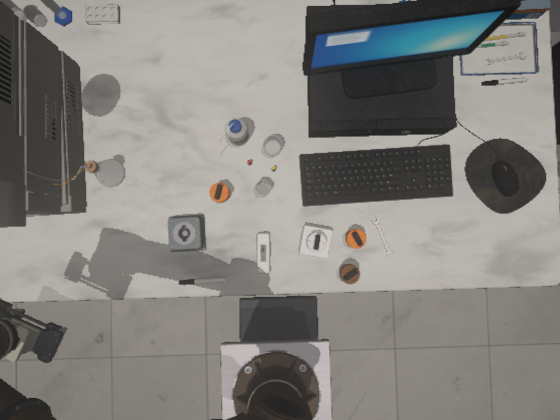

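View pics/scene0.png

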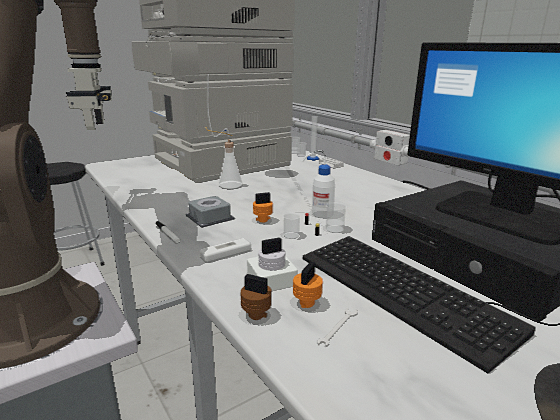

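Top view: the silver lamp with a black bar stands in the white rest at (316,241). It could be confused with the orange ones at (220,192) and (356,237), or the brown one at (349,272). I choose (316,241). The checker is at (186,232), with the adapter at (264,250) and the pen at (205,281) nearby.

```bash
cat > m.py <<'E'
from h import *
im=dict(np.load('/tmp/top.npz'))
px=im['pixels']; 
a=cv2.resize(px[205:285,280:385],None,fx=5,fy=5,interpolation=cv2.INTER_CUBIC)
b=cv2.resize(px[205:285,150:225],None,fx=5,fy=5,interpolation=cv2.INTER_CUBIC)
cv2.imwrite('pics/crop1.png',cv2.cvtColor(np.hstack([b,a])[:, :800],cv2.COLOR_RGB2BGR))
g=cv2.cvtColor(px,cv2.COLOR_RGB2GRAY)
m=np.zeros_like(g); m[228:254,303:330]=(g[228:254,303:330]<70)*255
c=max(cv2.findContours(m,0,1)[0],key=cv2.contourArea)
r=cv2.minAreaRect(c); P=np.array([ray(im,*p,92)[:2] for p in cv2.boxPoints(r)]); print('bar',r,P.mean(0),P)
E
python3 m.py
```

```text
bar ((316.0616455078125, 240.8356170654297), (2.808987855911255, 12.289320945739746), 20.556045532226562) [ 443.42415808 -123.99362762] [[ 429.26885222 -113.97583287]
 [ 460.50144441 -126.86371714]
 [ 457.57692135 -134.01490504]
 [ 426.34941434 -121.12005544]]
```

View pics/crop1.png

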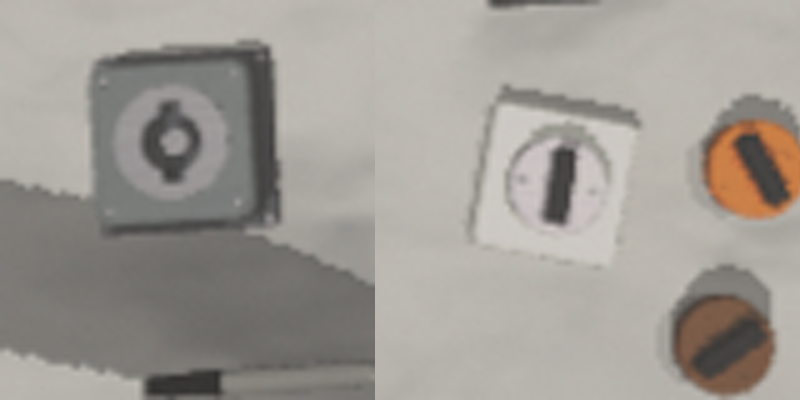

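The crop shows the silver lamp with its black bar in the white rest, bar about 6° off vertical. The socket mouth is at about (184.6,233.4), slots nearly vertical. The choice is confirmed.

```bash
python3 - <<'E'
from h import *
im=dict(np.load('/tmp/top.npz'))
print(ray(im,184.6,233.4,46),ray(im,185.4,225.2,46),ray(im,184.6,241,46),dep(im,192,220),dep(im,316,236))
w=get('wrist'); R=w['R']; print('wristcam',-R.T@w['t'],R[2],w['fx'],ctrl.sense()['ee_pos'])
E
```

```text
[474.53551628 246.36387919  46.        ] [497.79632009 243.61155053  46.        ] [452.94524216 246.80510225  46.        ] [512.14650228 225.1688671   42.66142046] [ 456.67915359 -124.34617943   90.59410228]
wristcam [195.82824507 598.58894449 384.05587773] [ 0.27659248 -0.13294054 -0.95174756] 320.6479646516139 [270.52644864 562.98005772 226.10746711]
```

```bash
python3 -m creep '[[40,-100,0,0,0,8,0],[80,-150,-20,0,0,16,0],[219,-317,-97,0,0,22,0.3],[219,-317,-97,0,0,22,0.3],[219,-317,-97,0,0,22,0.3],[219,-317,-97,0,0,22,0.3],[219,-317,-97,0,0,22,0.3],[219,-317,-97,0,0,22,0.3],[219,-317,-97,0,0,22,0.3],[219,-317,-97,0,0,22,0.3]]' 30; python3 - <<'E'
from h import *
w=get('wrist','w1.png'); np.savez('/tmp/w1',**w); s=ctrl.sense(); print(s['ee_pos'],s['orientation'],s['joint_positions'],proj(w,(474.5,246,46)))
E
```

```text
t: 1.15
ee_pos: [490.1, 244.7, 129.1]
orientation: [-3.141, -0.001, 3.074]
contact_force: [-0.5, 1.2, -1.0]
finger_gap: 0.698
gripper_force: 0.0
[489.39276373 246.46285309 129.53157817] [ 3.14152424e+00 -7.37610063e-04  3.07695088e+00] [-0.59039388  0.41370699  0.03571277  1.88036907 -0.01978088  0.84840788
  0.96155064] (np.float64(282.55107786767786), np.float64(198.33362279670868))
```

View pics/w1.png

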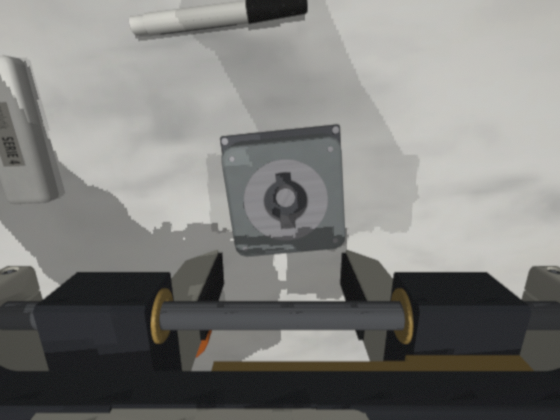

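The wrist view shows the socket disc centred at about (286,199), with slots at about (283,177) and (288,222). Next, a measurement on the plane z=46.

```bash
cat > sock.py <<'E'
from h import *
w=dict(np.load('/tmp/w1.npz'))
# rectify plane z=46: 4 px per mm around guess
c0=np.array([474.,246.]); S=5; N=400
src=np.float32([proj(w,(c0[0]+a,c0[1]+b,46)) for a,b in((-40,-40),(40,-40),(40,40),(-40,40))])
dst=np.float32([((a+40)*S,(b+40)*S) for a,b in((-40,-40),(40,-40),(40,40),(-40,40))])
H=cv2.getPerspectiveTransform(src,dst)
g=cv2.cvtColor(cv2.warpPerspective(w['pixels'],H,(N,N),flags=cv2.INTER_CUBIC),cv2.COLOR_RGB2GRAY)
cv2.imwrite('pics/rect.png',cv2.resize(g,None,fx=1.4,fy=1.4))
yy,xx=np.mgrid[:N,:N]
print([int(g[200,i]) for i in range(60,340,8)],[int(g[i,200]) for i in range(60,340,8)])
E
python3 sock.py
```

```text
[136, 132, 133, 134, 134, 84, 47, 56, 69, 71, 73, 73, 76, 104, 134, 136, 137, 137, 135, 132, 130, 127, 94, 69, 71, 71, 74, 80, 81, 83, 81, 78, 77, 91, 128] [134, 135, 134, 133, 134, 135, 134, 133, 111, 73, 71, 71, 72, 51, 83, 131, 135, 137, 134, 130, 132, 135, 135, 126, 75, 47, 47, 47, 46, 75, 126, 134, 134, 133, 133]
```

View pics/rect.png

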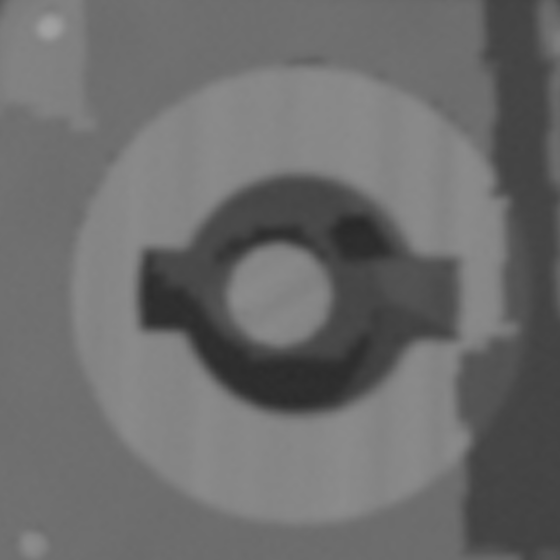

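The rectified view (7 px/mm, centre 474,246) shows slot ends at (142,289) and (458,298). That puts the mouth at (476.9, 247.9) with a slot yaw of +1.6°. Now to the lamp.

```bash
python3 -m creep '[[-32,-370,46,0,0,-2,0.3],[-32,-370,46,0,0,-2,0.3],[-32,-370,46,0,0,-2,0.3],[-32,-370,46,0,0,-2,0.3],[-32,-370,46,0,0,-2,0.3],[-32,-370,46,0,0,-2,0.3],[-32,-370,46,0,0,-2,0.3],[-32,-370,46,0,0,-2,0.3],[-32,-370,46,0,0,-2,0.3],[-32,-370,46,0,0,-2,0.3]]'; python3 - <<'E'
from h import *
w=get('wrist'); np.savez('/tmp/w2',**w); s=ctrl.sense(); print(s['ee_pos'],s['orientation'],s['joint_positions'])
c0=np.array([443.,-124.]);S=7;A=((-40,-40),(40,-40),(40,40),(-40,40))
src=np.float32([proj(w,(c0[0]+a,c0[1]+b,92)) for a,b in A])
dst=np.float32([((a+40)*S,(b+40)*S) for a,b in A])
g=cv2.warpPerspective(w['pixels'],cv2.getPerspectiveTransform(src,dst),(560,560),flags=cv2.INTER_CUBIC)
cv2.imwrite('pics/rect2.png',g[:,:,::-1])
E
```

```text
t: 2.2
ee_pos: [458.1, -122.2, 176.1]
orientation: [3.141, 0.001, 3.044]
contact_force: [1.1, -0.1, 0.3]
finger_gap: 0.698
gripper_force: 0.0
[ 458.08667446 -121.52781481  175.88073061] [3.14069041e+00 3.49146869e-04 3.04553164e+00] [-0.00428091  0.24354262  0.18363871  2.00824672 -0.05769147  0.89427707
  1.68492154]
```

View pics/rect2.png

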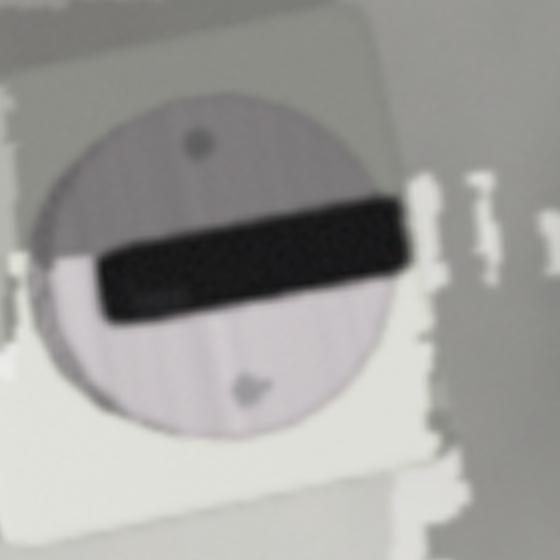

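The rectified lamp shows the bar's far end at (406,235). Its axis lies at −11.4°, and the disc holes at (199,143) and (248,388) agree. The bar centre is about (440.7, −126.4). Descend and grip with the tip just above the body top (z=64).

```bash
python3 -m creep '[[-17,-3,-20,0,0,-5.7,0.3],[-17,-3,-50,0,0,-5.7,0.3],[-17,-3,-80,0,0,-5.7,0.3],[-17,-3,-95,0,0,-5.7,0.3],[-17,-3,-103,0,0,-5.7,0.3],[-17,-3,-108,0,0,-5.7,0.3],[-17,-3,-108,0,0,-5.7,0.3],[-17,-3,-108,0,0,-5.7,0.3]]' 40 && python3 -m creep '[[0,0,0,0,0,0,1],[0,0,0,0,0,0,1],[0,0,0,0,0,0,1],[0,0,0,0,0,0,1],[0,0,0,0,0,0,1],[0,0,0,0,0,0,1],[0,0,0,0,0,0,1],[0,0,0,0,0,0,1]]' 40; python3 -c "
from cell import ctrl;s=ctrl.sense();print(s['ee_pos'],s['orientation'],s['moment'])"
```

```text
t: 3.05
ee_pos: [441.3, -126.4, 68.3]
orientation: [3.141, 0.001, 2.944]
contact_force: [-0.1, 0.3, -0.2]
finger_gap: 0.702
gripper_force: 0.0
t: 3.85
ee_pos: [440.6, -126.6, 67.7]
orientation: [3.142, -0.0, 2.943]
contact_force: [0.4, -0.5, 0.7]
finger_gap: 0.124
gripper_force: 40.0
[ 440.58620806 -126.61426234   67.70688512] [ 3.14157483e+00 -1.25539892e-04  2.94327896e+00] [0.03344649 0.00522808 0.05444336]
```

```bash
python3 -m creep '[[0,0,15,0,0,0,1],[0,0,35,0,0,0,1],[0,0,70,0,0,0,1],[0,0,75,0,0,3,1],[36,374,75,0,0,13,1],[36,374,75,0,0,13,1],[36,374,75,0,0,13,1],[36,374,75,0,0,13,1],[36,374,75,0,0,13,1],[36,374,75,0,0,13,1]]' && python3 -m creep '[[4,100,0,0,0,0,1],[4,100,0,0,0,0,1],[4,100,0,0,0,0,1]]'; python3 - <<'E'
from h import *
s=ctrl.sense();print(s['ee_pos'],s['orientation'],s['contact_force'],s['finger_gap'])
E
```

```text
t: 4.85
ee_pos: [468.9, 173.8, 142.6]
orientation: [-3.141, -0.0, -3.113]
contact_force: [0.8, -0.8, -1.2]
finger_gap: 0.127
gripper_force: 40.0
t: 5.15
ee_pos: [471.8, 280.7, 142.5]
orientation: [3.137, -0.0, -3.103]
contact_force: [-0.4, -0.9, -1.6]
finger_gap: 0.128
gripper_force: 40.0
[471.76671268 280.70282744 142.50968722] [ 3.13700238e+00 -5.37184892e-05 -3.10346093e+00] [-0.3502718  -0.85878699 -1.58474467] 0.12769933694664878
```

```bash
python3 -m creep '[[0,0,0,0,0,0,1],[0,0,0,0,0,0,1],[0,0,0,0,0,0,1]]'; python3 -c "
from cell import ctrl;s=ctrl.sense();print(s['ee_pos'],s['orientation'])"
```

```text
t: 5.45
ee_pos: [473.6, 270.1, 142.6]
orientation: [-3.141, -0.0, -3.115]
contact_force: [0.1, 0.3, -1.9]
finger_gap: 0.126
gripper_force: 40.0
[473.56997361 270.14472692 142.6222472 ] [-3.14070357e+00 -3.07804210e-04 -3.11534214e+00]
```

```bash
python3 -m creep '[[3.4,-22,-10,0,0,0,1],[3.4,-22,-32,0,0,0,1],[3.4,-22,-32,0,0,0,1],[3.4,-22,-32,0,0,0,1],[3.4,-22,-32,0,0,0,1]]'; python3 - <<'E'
from h import *
s=ctrl.sense();print(s['ee_pos'],s['orientation'])
w=get('wrist'); e=get('scene')
u,v=map(int,proj(e,(477,248,60)))
c=cv2.resize(e['pixels'][v-40:v+40,u-40:u+40],(400,400),interpolation=cv2.INTER_CUBIC)
cv2.imwrite('pics/chk.png',np.hstack([w['pixels'][120:420:,80:480],c[50:350]])[:,:,::-1])
E
```

```text
t: 5.95
ee_pos: [477.3, 250.3, 111.7]
orientation: [3.141, 0.001, -3.113]
contact_force: [0.6, 0.1, -2.3]
finger_gap: 0.124
gripper_force: 40.0
[477.25602282 250.33079901 111.69325858] [ 3.14074851e+00  1.02387614e-03 -3.11310105e+00]
```

View pics/chk.png

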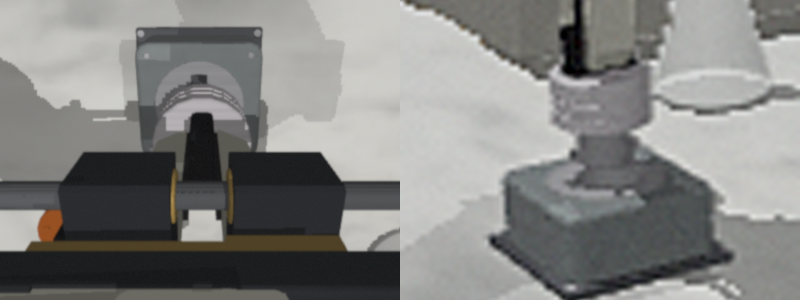

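The left half shows the lamp over the socket, bar in line with the slot at (201,78). The right half shows the lamp upright and clear above the checker. Settle and read the pose.

```bash
python3 -m creep '[[0,0,0,0,0,0,1],[0,0,0,0,0,0,1],[0,0,0,0,0,0,1]]'; python3 -c "
from cell import ctrl;s=ctrl.sense();print(s['ee_pos'],s['orientation'],s['contact_force'],s['moment'])"
```

```text
t: 6.35
ee_pos: [476.8, 250.1, 110.9]
orientation: [3.141, 0.0, -3.113]
contact_force: [-0.2, -0.3, -2.4]
finger_gap: 0.129
gripper_force: 40.0
[476.8059303  250.14574988 110.91662348] [ 3.14139763e+00  2.45739091e-04 -3.11278532e+00] [-0.15812737 -0.26392833 -2.3736005 ] [0.05420935 0.01730061 0.01042255]
```

```bash
python3 -m creep '[[0,-2.2,0,0,0,0,1],[0,-2.2,-2,0,0,0,1],[0,-2.2,-4,0,0,0,1],[0,-2.2,-6,0,0,0,1],[0,-2.2,-8,0,0,0,1],[0,-2.2,-10,0,0,0,1],[0,-2.2,-12,0,0,0,1],[0,-2.2,-13,0,0,0,1],[0,-2.2,-13,0,0,0,1]]'; python3 -c "
from cell import ctrl;s=ctrl.sense();print(s['ee_pos'],s['orientation'],s['contact_force'],s['moment'])"
```

```text
t: 7.25
ee_pos: [476.7, 247.7, 97.6]
orientation: [-3.141, -0.0, -3.113]
contact_force: [-0.7, 0.1, -2.9]
finger_gap: 0.126
gripper_force: 40.0
[476.68848956 247.73626896  97.55825964] [-3.14145284e+00 -2.73465558e-04 -3.11301745e+00] [-0.73667989  0.05742429 -2.88385541] [0.02183085 0.00607647 0.01626178]
```

```bash
python3 -m creep '[[0,0,-3,0,0,0,1],[0,0,-6,0,0,0,1],[0,0,-9,0,0,0,1],[0,0,-11,0,0,0,1],[0,0,-13,0,0,0,1],[0,0,-15,0,0,0,1],[0,0,-17,0,0,0,1],[0,0,-18,0,0,0,1],[0,0,-18,0,0,0,1]]'; python3 -c "
from cell import ctrl;s=ctrl.sense();print(s['ee_pos'],s['orientation'],s['contact_force'],s['moment'])"
```

```text
t: 8.15
ee_pos: [477.0, 247.9, 79.8]
orientation: [3.141, 0.0, -3.113]
contact_force: [-0.1, 0.8, 4.0]
finger_gap: 0.127
gripper_force: 40.0
[476.96116572 247.91641768  79.79444852] [ 3.14136799e+00  3.39106464e-04 -3.11297394e+00] [-0.13865197  0.82603404  4.02137998] [ 0.0043098   0.07575924 -0.04144922]
```

```bash
python3 -m creep '[[0,0,-1,0,0,0,1],[0,0,-1.5,0,0,0,1],[0,0,-2,0,0,0,1],[0,0,-2,0,0,0,1],[0,0,-2,0,0,0,1]]' 55; python3 -c "
from cell import ctrl;s=ctrl.sense();print(s['ee_pos'],s['orientation'],s['contact_force'],s['moment'])"
```

```text
t: 8.65
ee_pos: [477.2, 248.0, 78.6]
orientation: [3.141, 0.001, -3.113]
contact_force: [-1.9, -1.0, 13.5]
finger_gap: 0.127
gripper_force: 55.0
[477.16762682 247.99808189  78.58836415] [ 3.14099705e+00  9.46347305e-04 -3.11307905e+00] [-1.87918764 -1.00712718 13.5414162 ] [-0.32973202  0.57120612  0.03326616]
```

At the plunger stop. Now turn clockwise.

```bash
python3 -m creep '[[0,0,0,0,0,-6,1],[0,0,0,0,0,-12,1],[0,0,0,0,0,-18,1],[0,0,0,0,0,-24,1],[0,0,0,0,0,-30,1],[0,0,0,0,0,-36,1],[0,0,0,0,0,-42,1],[0,0,0,0,0,-48,1],[0,0,0,0,0,-54,1],[0,0,0,0,0,-60,1]]' ; python3 -c "
from cell import ctrl;s=ctrl.sense();print(s['ee_pos'],s['orientation'],s['contact_force'],s['moment'])"
```

```text
t: 9.65
ee_pos: [477.2, 247.6, 78.6]
orientation: [3.141, 0.0, 2.119]
contact_force: [-2.5, -2.3, 13.2]
finger_gap: 0.124
gripper_force: 55.0
[477.17204452 247.64587198  78.58193357] [3.14075195e+00 6.62757691e-05 2.11866226e+00] [-2.52324409 -2.31847999 13.17305964] [-0.6578972   0.66892828  0.16068334]
```

```bash
python3 -m creep '[[0,0,0,0,0,-6,1],[0,0,0,0,0,-12,1],[0,0,0,0,0,-18,1],[0,0,0,0,0,-24,1],[0,0,0,0,0,-29,1],[0,0,0,0,0,-31,1],[0,0,0,0,0,-33,1],[0,0,0,0,0,-33,1],[0,0,0,0,0,-33,1]]' 60; python3 -c "
from cell import ctrl;s=ctrl.sense();print(s['ee_pos'],s['orientation'],s['contact_force'],s['moment'])"
```

```text
t: 10.55
ee_pos: [476.8, 247.6, 78.6]
orientation: [-3.142, -0.0, 1.547]
contact_force: [-3.6, -2.6, 16.5]
finger_gap: 0.13
gripper_force: 60.0
[476.77603492 247.58205856  78.57437261] [-3.14156107e+00 -2.34638796e-04  1.54710442e+00] [-3.60603064 -2.58749717 16.48793918] [-0.71696037  1.04041403  0.14825994]
```

```bash
for k in 1 2; do python3 -m creep '[[0,0,0,0,0,-1,1],[0,0,0,0,0,-2,1],[0,0,0,0,0,-2,1],[0,0,0,0,0,-2,1]]' >/dev/null; python3 -c "
from cell import ctrl;s=ctrl.sense();print(s['t'],s['ee_pos'],s['orientation'],s['contact_force'],s['moment'])"; done
```

```text
10.95 [476.77964821 247.55181322  78.55451066] [-3.14153885e+00 -1.15109485e-04  1.51274712e+00] [-3.05033911 -2.61400562 16.41153681] [-0.76017726  1.04541425  0.47601837]
11.35 [477.62712488 246.92470585  78.59262155] [3.14024070e+00 2.04829982e-04 1.47658532e+00] [-1.3364281  -4.67973147 14.82815921] [-1.26335082  0.28439489  0.15086465]
```

The stop was felt at yaw 86.7° (0.48 N m), and the moment then dropped. Look for slip.

```bash
python3 - <<'E'
from h import *
s=ctrl.sense();print(s['finger_gap'],s['moment'],s['contact_force'])
w=get('wrist'); e=get('scene')
u,v=map(int,proj(e,(477,248,60)))
c=cv2.resize(e['pixels'][v-40:v+40,u-40:u+40],(400,400),interpolation=cv2.INTER_CUBIC)
cv2.imwrite('pics/chk2.png',np.hstack([w['pixels'][120:420:,80:480],c[50:350]])[:,:,::-1])
E
```

```text
0.1260113147335969 [-1.26335082  0.28439489  0.15086465] [-1.3364281  -4.67973147 14.82815921]
```

View pics/chk2.png

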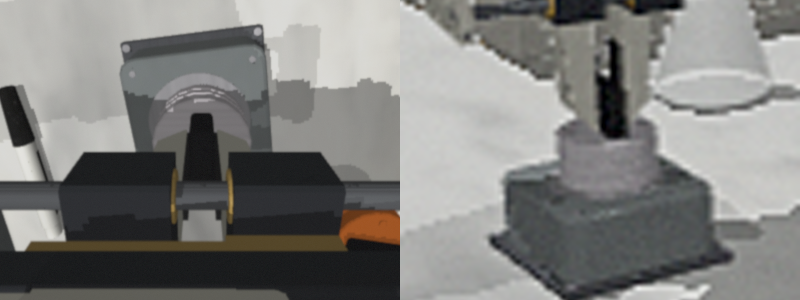

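The bar is still square in the grip at (200,140), and the lamp's shoulder sits just above the housing. Hold briefly and re-read.

```bash
for k in 1 2; do python3 -m creep '[[0,0,0,0,0,0,1],[0,0,0,0,0,0,1],[0,0,0,0,0,0,1]]' >/dev/null; python3 -c "
from cell import ctrl;s=ctrl.sense();print(s['t'],s['ee_pos'],s['orientation'],s['contact_force'],s['moment'])"; done;  python3 -m creep '[[0,0,0,0,0,-1.5,1],[0,0,0,0,0,-1.5,1],[0,0,0,0,0,-1.5,1]]' >/dev/null; python3 -c "
from cell import ctrl;s=ctrl.sense();print(s['t'],s['ee_pos'],s['orientation'],s['contact_force'],s['moment'])"
```

```text
11.75 [477.62544003 246.94496415  78.61911927] [3.14026501e+00 8.60439834e-05 1.47654014e+00] [-1.58090194 -3.973675   15.6497153 ] [-1.27240426  0.30816742  0.09756482]
12.05 [477.61905708 246.95470337  78.60301601] [3.14029590e+00 1.32507164e-04 1.47662080e+00] [-0.46728263 -4.2157386  14.3656084 ] [-1.22844046  0.36356768  0.07701238]
12.35 [477.78599739 247.08524964  78.5984551 ] [3.13991909e+00 4.53219619e-05 1.45092390e+00] [ 0.29132064 -3.49814384 14.58576762] [-1.23611507  0.17616705  0.31028547]
```

```bash
for k in 1 2; do python3 -m creep '[[0,0,0,0,0,0,1],[0,0,0,0,0,0,1],[0,0,0,0,0,0,1],[0,0,0,0,0,0,1],[0,0,0,0,0,0,1]]' >/dev/null; python3 -c "
from cell import ctrl;s=ctrl.sense();print(s['t'],s['ee_pos'],s['orientation'],s['contact_force'],s['moment'])"; done; python3 - <<'E'
from h import *
w=get('wrist')
cv2.imwrite('pics/chk3.png',cv2.resize(w['pixels'][190:360,200:380],None,fx=3.3,fy=3.3,interpolation=cv2.INTER_CUBIC)[:,:,::-1])
E
```

```text
12.85 [477.78560129 247.08884564  78.61195325] [3.13992520e+00 1.77689185e-05 1.45099094e+00] [-0.14700272 -3.26776742 14.39038987] [-1.23905649  0.22797646  0.33613698]
13.35 [477.78606512 247.08941836  78.62101005] [ 3.13993142e+00 -1.74691797e-05  1.45090196e+00] [-0.54365901 -3.95039077 13.47039446] [-1.2477318   0.19106363  0.28590583]
```

View pics/chk3.png

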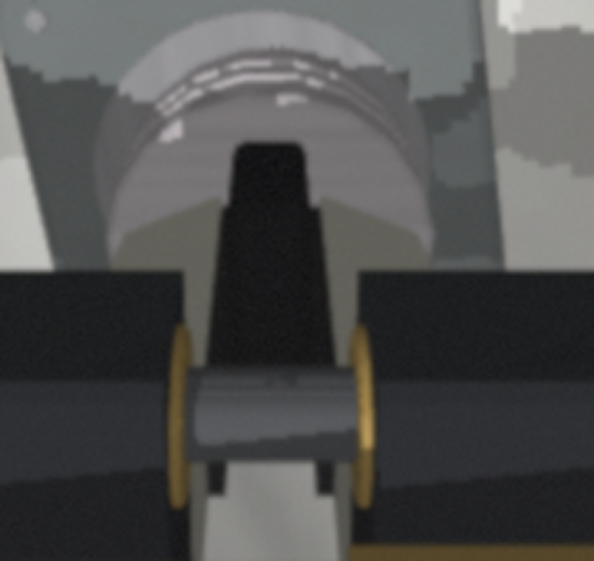

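The bar is square between the pads (about 270,250) and the body is seated on the checker. Push (about 16 N, above the 7 N spring) and torque (0.3, above 0.13 N m) hold steady at both stops, so I'm handing in.

```bash
python3 -c "
from cell import job;print(job.sign_off())"
```

```text
the job is handed in; nothing more can be done
None
```

The lamp is in the checker's socket, pushed home and turned clockwise to the stop, still gripped at 60 N; I judged both stops by wrist force and torque (about 16 N and 0.3 N m, steady), as the joints cannot be read, and handed in at about 13.4 s with nothing else touched as far as I could tell.

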